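# Fetch the trial wheel from its deep canister and stand it in the V jig

### The job

Two identical deep canisters stand on the bench, their mouths too narrow for an open gripper; one has a trial wheel standing on edge at its bottom, the other is empty. Reach down into the one with the wheel, fingers nearly closed until they are just above the wheel, lift the wheel out and, without dropping it, stand it upright on its tread in the V of the jig, centred, so that it rests there by itself. Do not knock over or push away either canister, and leave the other things on the bench alone.

Things in the scene. Friction and masses are not known exactly. Their poses are not given: they have to be found in the camera images.
- canister: Grey box-shaped canister with the wheel: loose, 0.7 kg, open top, 98 (x) x 118 (y) mm outside, 112 mm high, walls 4 mm. Origin at the centre of its underside, z up. Two rubber rails on its floor (tops 18 mm above the bench) run along its x, leaving a 32 mm slot midway; the wheel stands on edge in the slot, mid-length, axle along the canister's y. Wheel top 36 mm below the rim.
- canister_twin: The empty canister, identical in make. Which of the two places each canister has changes from start to start.
- wheel_center (a point): Centre of the trial wheel (black tyre, pale spoked hub): 72 mm across, 28 mm wide, 0.07 kg, flat sides; the tyre is pinched across its 28 mm near its top. The point's z axis is the axle (level at the start). In the canister this point is 40 mm above the bench, the wheel's top 76 mm.
- jig: V jig, plastic block 40 (x) x 60 (y) x 22 mm high, fixed to the bench. Origin at the centre of its underside, z up. A V groove in its top, 28 mm wide and 13.5 mm deep, runs along its x through its middle. The wheel stands on its tread in it, axle along the jig's x, on the groove's two upper edges; its centre is then 55 mm above the bench.
- putty: Flat putty tin, 66 mm across, 38 mm high, a bystander. Origin under its centre.
- sander: Grey sanding block, 62 x 98 x 24 mm, a bystander. Origin under its centre.
- tape: Roll of masking tape lying flat, 105 mm across, 48 mm high, a bystander. Origin under its centre.
Things that resemble listed ones, but are neither listed nor needed, are in the scene too. What is shaped like the part that bears wheel_center but red is not meant.

How it is judged:
By the outcome, as a careful person would: the job done as asked, in the order asked, and still so for the second after the job is handed in, with the robot touching nothing.
It also fails if it takes over 40 s, if anything falls off the work surface, if the arm or the gripper's body presses on something with over 40 N, if the wrist force passes 120 N, or if a joint passes its speed limit or range.

### The arm

A 6-joint arm with a two-finger parallel gripper is mounted at the origin on the work surface; the furniture and walls round the work are solid. World frame = base frame: x ahead of the robot, y to its left, z up, the work surface at z = 0. Lengths are in m, angles in degrees, forces in N, time in s.
With the tool pointing down it reaches from about 0.35 to 0.875 m from the base axis. Payload 4.2 kg.
Tool frame: the origin (TCP) lies at the very end of the fingers, on their centre line; the grasp point (between the pads) lies 19 mm behind it; z points along the fingers, y is the line along which they close (so a half turn about z gives the same grasp; the last joint's range is limited). The gripper opens to 87 mm and grips with 3 to 60 N. Pads are 19 mm wide; open, the fingers measure 117 mm over their backs; the gripper's body (75 mm by 190 mm) begins 51 mm behind the grasp point.
Start: joints at [-51.417, 22.042, 0.453, 0, -68.411, -14.817], TCP at [0.252, -0.572, 0.223] pointing down, gripper open.
Joint ranges: [-179.83, 179.83], [-69.29, 118.12], [-61.27, 80.66], [-181.25, 117.63], [-171.15, -9.14], [-177.46, 177.46]. Speed limits (degrees/s): [159.86, 159.86, 180, 180, 180, 180].

### API

Orientations are given as a 3x3 rotation matrix whose columns are the frame's x, y, z axes.
In Python, from station import monitor, cams, ticket gives the robot as it stands.
- The arm moves only by the tool drive_tool, never from a script. Its argument "moves" is a list of rows, each an object with "delta_pos": the shift along the tool's x, y, z in mm, a list of three; "turn": the turn about the tool's z in rad; "claw": the opening, from 0 (shut) to 1 (fully open). A call has 1 to 12 rows; each row shifts and turns the commanded pose from where the row before left it, along the tool's axes as they then stand; what a row does not reach is not made up. A row lasts 1/8 s, in which the tool goes at most 62.5 mm and 10.7 degrees, less where a joint would pass 70% of its speed; a pose out of reach is approached as far as the arm can. A call is refused whole if a number of a shift passes 62.5 or a number of a turn 0.188, either way. A call with a gripper value outside its range is refused whole. The fingers move at their own pace and stop on an object; the grip force is fixed at half the most. Time passes only in rows, so rows that do not move let the fingers close. It gives the time, the measured TCP pose, the force, the opening and the grip force at its end, in the units of the state.
- monitor.sense(): the state, without advancing time (a new reading comes with each control period).
- cams.capture(name): name is "scene" or "top" or "wrist"; returns a dict with "color" (480x640x3 uint8, red, green, blue), "range_z" (480x640 float32, m along the optical axis (not along the pixel's ray), 0 where there is no reading), "vertical_fov" (degrees; the focal length in pixels is half the picture's height over the tangent of half this angle, whatever the lens; pixels are square), "cx", "cy" (the principal point, pixels), "dist" ([k1, k2, p1, p2, k3] as OpenCV has them; the pictures are not rectified), "extrinsics" (4x4, takes a point from camera to world coordinates). Camera axes: x right, y down, z forward; pixel columns grow to the right and rows downward; lengths in m; the calibration is good to about 2 mm. A picture is of the moment at which its call begins.
- ticket.finish_job(): hands the job in; it is judged then, once.
The state is a dict: "time_s": time; "joints": joint angles; "joint_velocities": joint speeds; "effort": joint torques, N m; "tcp_pos": TCP position; "ee_rot": TCP orientation; "wrist_force": force on the tool from outside, world axes, zero at the start; "moment": the same for the moment, N m; "gripper_width": opening from 0.0 (shut) to 1.0 (fully open); "gripper_force": force on a finger pad.
Only numpy, scipy, OpenCV 4.12 (cv2) and the standard library are available. Lean on these libraries where they do the work, as an engineer would, in place of code of your own. Each camera call takes 0.05 s, during which the arm holds its last target. There are 200 camera calls.

## Working session

There is one attempt and no reset: what is moved stays moved. The work goes in short steps, Python scripts to look and compute and a tool call to move; the robot and the scene stay as the last step left them, time stands still between calls to the robot, and variables do not carry over. Pictures are saved under pics/ and viewed, at most 10 in all, crops included, and the job is handed in when it is done.

Besides the shell and the picture viewer there is one more tool, called after ">>>" as name(argument=value, ...) on one line, values as JSON. drive_tool: Moves the arm, as the interface text tells. Its arguments: {"type":"object","properties":{"moves":{"type":"array","items":{"type":"object","properties":{"delta_pos":{"type":"array","items":{"type":"number"}},"turn":{"type":"number"},"claw":{"type":"number"}}}}},"required":["moves"]}

```bash
mkdir -p pics; cat > h.py <<'E'
import numpy as np, cv2, pickle
from station import monitor, cams, ticket
def cap(n, save=None):
    c=cams.capture(n)
    if save:
        cv2.imwrite('pics/'+save+'.png',c['color'][:,:,::-1]); pickle.dump(c,open('pics/'+save+'.pkl','wb'))
    return c
def load(s): return pickle.load(open('pics/'+s+'.pkl','rb'))
def K(c):
    f=240/np.tan(np.radians(c['vertical_fov'])/2)
    return np.array([[f,0,c['cx']],[0,f,c['cy']],[0,0,1.]])
def cloud(c):
    """world point per pixel from range"""
    uv=np.stack(np.meshgrid(np.arange(640.),np.arange(480.)),-1).reshape(-1,1,2)
    n=cv2.undistortPoints(uv,K(c),np.array(c['dist'])).reshape(480,640,2)
    z=c['range_z'][...,None]; p=np.concatenate([n*z,z],-1)
    E=np.array(c['extrinsics']); P=p@E[:3,:3].T+E[:3,3]; P[c['range_z']==0]=np.nan
    return P
def ray(c,uv,z):
    """pixel(s) to plane z"""
    n=cv2.undistortPoints(np.array(uv,float).reshape(-1,1,2),K(c),np.array(c['dist'])).reshape(-1,2)
    E=np.array(c['extrinsics']); d=np.c_[n,np.ones(len(n))]@E[:3,:3].T
    return E[:3,3]+d*((z-E[2,3])/d[:,2:3])
def state():
    s=monitor.sense(); print(s['time_s'],np.round(s['tcp_pos'],4).tolist(),np.round(s['ee_rot'],3).tolist(),'w',s['gripper_width'],'gf',s['gripper_force'],'F',np.round(s['wrist_force'],1).tolist())
    return s
E
python3 - <<'E'
from h import *
state()
a=cap('top','top0')['color'];b=cap('scene','scene0')['color']
E

```

```text
0.0 [0.2517, -0.5714, 0.2215] [[-0.915, -0.403, -0.001], [-0.403, 0.915, 0.002], [0.0, 0.002, -1.0]] w 1.0006370665731372 gf 0.0 F [0.1, -0.2, 0.5]
```

View pics/top0.png

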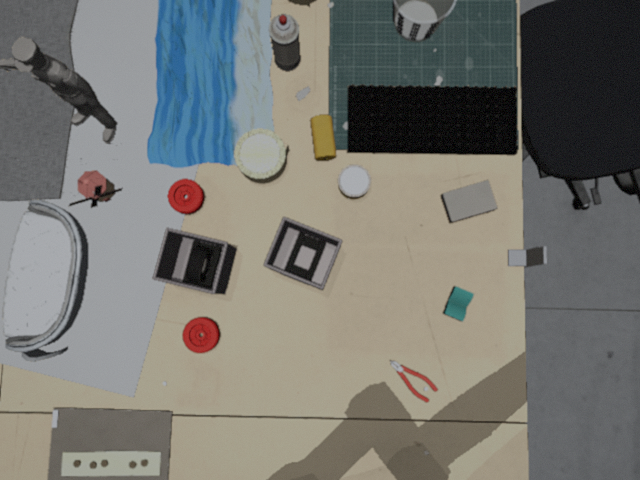

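View pics/scene0.png

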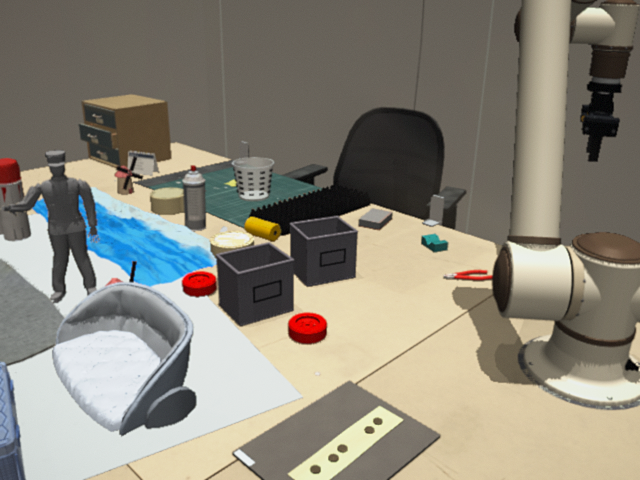

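The top view shows two grey canisters: (195,262), with a black shape standing in its slot, and (303,253), with only a pale rectangle in it. The two red wheels at (186,196) and (200,335) are the lookalikes to leave alone. The jig candidates are the teal block at (459,303) and the grey thing at (527,257). I'll check with enlarged crops and measurements.

```bash
python3 - <<'E'
from h import *
c=load('top0'); im=c['color'][:,:,::-1]
a=cv2.resize(im[215:310,140:350],None,fx=3.5,fy=3.5,interpolation=cv2.INTER_CUBIC)
b=cv2.resize(im[235:330,430:550],None,fx=2.8,fy=2.8,interpolation=cv2.INTER_CUBIC)
o=np.zeros((600,735,3),np.uint8); o[:a.shape[0],:a.shape[1]]=a; o[334:600,:b.shape[1]]=b
cv2.imwrite('pics/crop.png',o)
P=cloud(c); Z=P[...,2]
for n,(u0,u1,v0,v1),zr in [('A',(140,250,215,305),(.100,.125)),('B',(255,350,210,295),(.100,.125)),('jig',(438,480,280,328),(.014,.03)),('grey',(500,550,240,275),(.0,.2)),('sander',(435,505,170,230),(.015,.04)),('putty',(330,380,160,200),(.03,.05)),('tape',(230,292,125,185),(.03,.06))]:
    p=P[v0:v1,u0:u1].reshape(-1,3); q=p[(p[:,2]>zr[0])&(p[:,2]<zr[1])]
    if len(q)<5: print(n,len(q),np.nanmin(p[:,2]),np.nanmax(p[:,2]));continue
    r=cv2.minAreaRect((q[:,:2]*1000).astype(np.float32)); print(n,len(q),np.round(r[0],1),np.round(r[1],1),round(r[2],1),'z',np.round(np.median(q[:,2]),4))
print('Z in A slot',np.round(Z[262,185:225:3],3),'B',np.round(Z[255,290:320:3],3))
print('cam',np.round(c['extrinsics'],3).tolist())
E

```

```text
A 844 [552.4 265.1] [121.6 100.3] 77.5 z 0.1119
B 770 [570.7  56.6] [120.5 100.7] 69.0 z 0.1124
jig 539 [ 482.2 -253.6] [42.6 61.7] 67.7 z 0.0215
grey 992 [ 578.1 -374.9] [70.2 64.9] 0.6 z 0.0073
sander 1498 [ 690.2 -276.7] [ 62.8 101. ] 17.0 z 0.0224
putty 839 [725.1 -40.4] [65.1 65. ] 45.5 z 0.0366
tape 2113 [776.1 155.9] [115.8 103.8] 79.8 z 0.0477
Z in A slot [0.006 0.073 0.074 0.075 0.076 0.075 0.067 0.016 0.012 0.016 0.015 0.005
 0.115 0.091] B [0.015 0.017 0.014 0.002 0.001 0.006 0.002 0.002 0.016 0.014]
cam [[0.018, -0.995, 0.102, 0.477], [-1.0, -0.017, 0.012, 0.013], [-0.011, -0.102, -0.995, 1.101], [0.0, 0.0, 0.0, 1.0]]
```

View pics/crop.png

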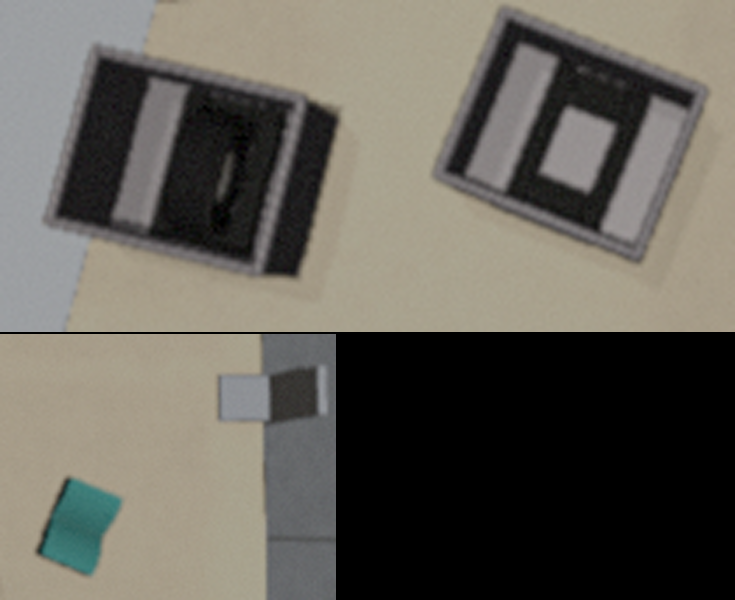

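The crop confirms it. The canister at top-view (195,262) holds the black-tyred wheel: the hub is visible at about (205,262) and its top is at z≈0.075. The one at (303,253) is empty, with a pale floor patch, so it's the twin. The teal block at (459,303) has the V groove and measures 40x60x22, so it's the jig; the grey thing at (527,257) isn't. Next I turn the tool and approach.

>>> drive_tool(moves=[{"delta_pos": [0, 0, -8], "turn": 0.158, "claw": 0.2}, {"delta_pos": [0, 0, -8], "turn": 0.158, "claw": 0.2}, {"delta_pos": [0, 0, -8], "turn": 0.158, "claw": 0.2}, {"delta_pos": [0, 0, -8], "turn": 0.158, "claw": 0.2}, {"delta_pos": [-7, 55, 0], "turn": 0, "claw": 0.2}, {"delta_pos": [-7, 55, 0], "turn": 0, "claw": 0.2}, {"delta_pos": [-7, 55, 0], "turn": 0, "claw": 0.2}, {"delta_pos": [-7, 55, 0], "turn": 0, "claw": 0.2}])

```text
time_s: 1.1
tcp_pos: [0.3268, -0.3614, 0.2542]
ee_rot: [[-0.976, 0.216, -0.0], [0.216, 0.976, 0.0], [0.0, 0.0, -1.0]]
wrist_force: [0.3, 0.5, 0.9]
gripper_width: 0.229
gripper_force: 0.0
```

>>> drive_tool(moves=[{"delta_pos": [-7, 55, 0], "turn": 0, "claw": 0.2}, {"delta_pos": [-7, 55, 0], "turn": 0, "claw": 0.2}, {"delta_pos": [-7, 55, 0], "turn": 0, "claw": 0.2}, {"delta_pos": [-7, 55, 0], "turn": 0, "claw": 0.2}, {"delta_pos": [-7, 55, 0], "turn": 0, "claw": 0.2}, {"delta_pos": [-7, 55, 0], "turn": 0, "claw": 0.2}, {"delta_pos": [-7, 55, 0], "turn": 0, "claw": 0.2}, {"delta_pos": [-7, 55, 0], "turn": 0, "claw": 0.2}, {"delta_pos": [-7, 55, 0], "turn": 0, "claw": 0.2}, {"delta_pos": [-7, 55, 0], "turn": 0, "claw": 0.2}, {"delta_pos": [-7, 55, 0], "turn": 0, "claw": 0.2}, {"delta_pos": [0, 0, 0], "turn": 0, "claw": 0.2}])

```text
time_s: 2.6
tcp_pos: [0.5326, 0.214, 0.2528]
ee_rot: [[-0.977, 0.212, -0.002], [0.212, 0.977, -0.001], [0.002, -0.001, -1.0]]
wrist_force: [-1.0, 0.0, 0.1]
gripper_width: 0.203
gripper_force: 0.0
```

```bash
python3 - <<'E'
from h import *
state()
c=cap('wrist','w1'); print(np.round(c['extrinsics'],3).tolist())
P=cloud(c); 
for lo,hi in [(.104,.120),(.064,.085),(.012,.024)]:
    m=(P[...,2]>lo)&(P[...,2]<hi)&(abs(P[...,0]-.552)<.09)&(abs(P[...,1]-.265)<.09)
    q=P[m]
    if len(q)>10:
        r=cv2.minAreaRect((q[:,:2]*1000).astype(np.float32)); print(lo,len(q),r,q.mean(0))
E

```

```text
2.6 [0.5326, 0.214, 0.2528] [[-0.977, 0.212, -0.002], [0.212, 0.977, -0.001], [0.002, -0.001, -1.0]] w 0.2034658810624427 gf 0.0 F [-1.0, 0.0, 0.1]
[[0.213, 0.938, 0.273, 0.457], [0.977, -0.204, -0.06, 0.23], [-0.001, 0.279, -0.96, 0.415], [0.0, 0.0, 0.0, 1.0]]
0.104 2970 ((548.6918334960938, 265.7530822753906), (120.4058837890625, 100.49427795410156), 77.63756561279297) [0.5453267  0.26768717 0.1116844 ]
0.064 2679 ((545.9888305664062, 265.3602294921875), (115.64818572998047, 97.24491882324219), 77.36925506591797) [0.55536143 0.27374433 0.07357199]
0.012 1607 ((546.7335205078125, 264.71502685546875), (115.45065307617188, 95.18879699707031), 77.56881713867188) [0.55795738 0.26332818 0.01770979]
```

View pics/w1.png

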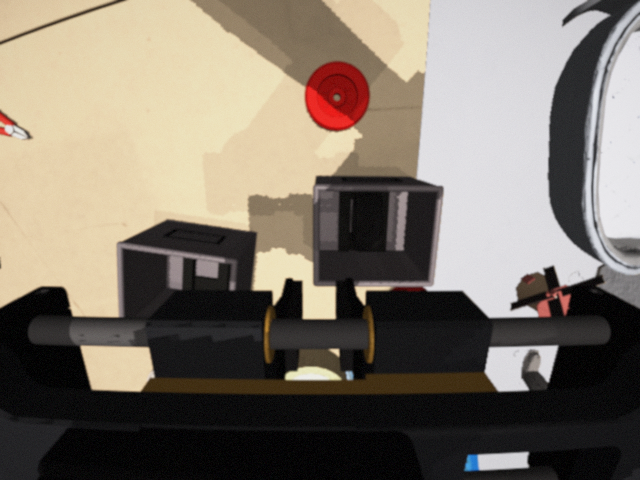

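The wrist view shows the wheel's canister at columns 315–442, rows 178–285, with the wheel standing in the slot around (368,220). The empty twin is at (185,270). Next I locate the tyre top in the canister frame.

```bash
python3 - <<'E'
from h import *
t=np.radians(77.6); yv=np.array([np.cos(t),np.sin(t)]); xv=np.array([np.sin(t),-np.cos(t)])
c0=np.array([.550,.2655])
for n in ['w1','top0']:
    P=cloud(load(n)).reshape(-1,3); d=P[:,:2]-c0; x=d@xv; y=d@yv
    m=(P[:,2]>.068)&(P[:,2]<.080)&(abs(x)<.040)&(abs(y)<.035)
    print(n,m.sum(),'y',np.percentile(y[m],[2,10,50,90,98]).round(4),'x',np.percentile(x[m],[2,50,98]).round(4),'z',np.percentile(P[m,2],[50,98]))
d=c0-np.array([.5326,.2140]); print('shift tool x,y',-d@xv,d@yv)
E

```

```text
w1 1012 y [-0.0143 -0.0121 -0.001   0.0096  0.0128] x [-0.0232 -0.0043  0.0176] z [0.07320409 0.07612816]
top0 318 y [-0.0143 -0.0121 -0.0012  0.0098  0.0128] x [-0.0198  0.0011  0.0219] z [0.0734232  0.07810323]
shift tool x,y -0.005935228293910837 0.054035017026916585
```

>>> drive_tool(moves=[{"delta_pos": [-5, 53, 0], "turn": 0, "claw": 0.15}, {"delta_pos": [0, 0, 0], "turn": 0, "claw": 0.15}, {"delta_pos": [0, 0, 40], "turn": 0, "claw": 0.15}, {"delta_pos": [0, 0, 40], "turn": 0, "claw": 0.15}, {"delta_pos": [0, 0, 30], "turn": 0, "claw": 0.15}, {"delta_pos": [0, 0, 20], "turn": 0, "claw": 0.15}, {"delta_pos": [0, 0, 0], "turn": 0, "claw": 0.15}, {"delta_pos": [0, 0, 0], "turn": 0, "claw": 0.15}])

```text
time_s: 3.65
tcp_pos: [0.549, 0.2612, 0.1259]
ee_rot: [[-0.976, 0.216, 0.002], [0.216, 0.976, 0.001], [-0.001, 0.001, -1.0]]
wrist_force: [0.5, 0.3, 0.7]
gripper_width: 0.148
gripper_force: 0.0
```

>>> drive_tool(moves=[{"delta_pos": [1, 3.5, 0], "turn": 0, "claw": 0.15}, {"delta_pos": [0, 0, 18], "turn": 0, "claw": 0.15}, {"delta_pos": [0, 0, 18], "turn": 0, "claw": 0.15}, {"delta_pos": [0, 0, 0], "turn": 0, "claw": 0.15}, {"delta_pos": [0, 0, 0], "turn": 0, "claw": 0.5}, {"delta_pos": [0, 0, 0], "turn": 0, "claw": 0.5}, {"delta_pos": [0, 0, 0], "turn": 0, "claw": 0.5}, {"delta_pos": [0, 0, 0], "turn": 0, "claw": 0.5}])

```text
time_s: 4.65
tcp_pos: [0.5484, 0.2654, 0.0889]
ee_rot: [[-0.977, 0.215, 0.0], [0.215, 0.977, 0.0], [-0.0, 0.0, -1.0]]
wrist_force: [-0.1, -0.0, -0.2]
gripper_width: 0.472
gripper_force: 0.0
```

Centred above the wheel and open to about 41 mm. Now I descend to TCP 0.052 and grip.

>>> drive_tool(moves=[{"delta_pos": [0, 0, 13], "turn": 0, "claw": 0.5}, {"delta_pos": [0, 0, 13], "turn": 0, "claw": 0.5}, {"delta_pos": [0, 0, 11], "turn": 0, "claw": 0.5}, {"delta_pos": [0, 0, 0], "turn": 0, "claw": 0.5}, {"delta_pos": [0, 0, 0], "turn": 0, "claw": 0.4}, {"delta_pos": [0, 0, 0], "turn": 0, "claw": 0.3}, {"delta_pos": [0, 0, 0], "turn": 0, "claw": 0.2}, {"delta_pos": [0, 0, 0], "turn": 0, "claw": 0.2}, {"delta_pos": [0, 0, 0], "turn": 0, "claw": 0.2}])

```text
time_s: 5.78
tcp_pos: [0.5486, 0.2655, 0.052]
ee_rot: [[-0.977, 0.215, 0.001], [0.215, 0.977, 0.001], [-0.001, 0.001, -1.0]]
wrist_force: [0.6, -0.1, 1.4]
gripper_width: 0.315
gripper_force: 30.0
```

```bash
python3 -c "
from h import *
state()"
```

```text
5.775 [0.5486, 0.2655, 0.052] [[-0.977, 0.215, 0.001], [0.215, 0.977, 0.001], [-0.001, 0.001, -1.0]] w 0.31462940812134643 gf 29.966885624744464 F [0.6, -0.1, 1.4]
```

Gripped at 30 N with the opening at 27.4 mm, which matches the tyre width. Lifting.

>>> drive_tool(moves=[{"delta_pos": [0, 0, -8], "turn": 0, "claw": 0.2}, {"delta_pos": [0, 0, -15], "turn": 0, "claw": 0.2}, {"delta_pos": [0, 0, -22], "turn": 0, "claw": 0.2}, {"delta_pos": [0, 0, -25], "turn": 0, "claw": 0.2}, {"delta_pos": [0, 0, -25], "turn": 0, "claw": 0.2}, {"delta_pos": [0, 0, -25], "turn": 0, "claw": 0.2}, {"delta_pos": [0, 0, -25], "turn": 0, "claw": 0.2}, {"delta_pos": [0, 0, -25], "turn": 0, "claw": 0.2}, {"delta_pos": [0, 0, -25], "turn": 0, "claw": 0.2}, {"delta_pos": [0, 0, -15], "turn": 0, "claw": 0.2}, {"delta_pos": [0, 0, 0], "turn": 0, "claw": 0.2}])

```text
time_s: 7.15
tcp_pos: [0.5486, 0.2656, 0.2631]
ee_rot: [[-0.976, 0.216, 0.002], [0.216, 0.976, 0.002], [-0.002, 0.002, -1.0]]
wrist_force: [0.9, -0.2, -0.5]
gripper_width: 0.319
gripper_force: 30.0
```

```bash
python3 - <<'E'
from h import *
state()
c=cap('scene','s2'); cap('wrist','w2')
a=c['color'][:,:,::-1]; b=load('w2')['color'][:,:,::-1]
o=np.hstack([cv2.resize(a[150:400,180:480],(400,333)),cv2.resize(b[150:400,170:470],(400,333))]); cv2.imwrite('pics/v2.png',o)
E

```

```text
7.15 [0.5486, 0.2656, 0.2631] [[-0.976, 0.216, 0.002], [0.216, 0.976, 0.002], [-0.002, 0.002, -1.0]] w 0.318949720198963 gf 29.966614495497197 F [0.9, -0.2, -0.5]
```

View pics/v2.png

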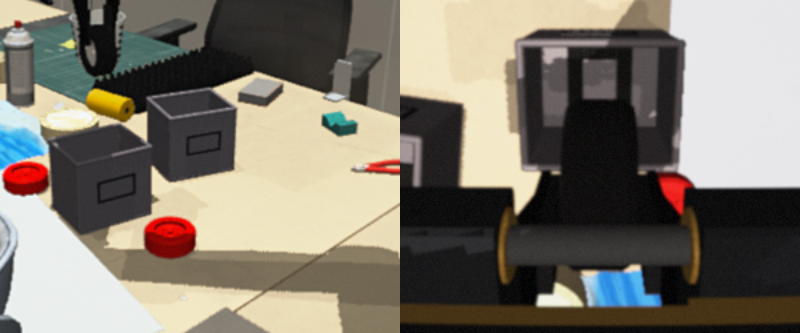

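Wheel is held between the fingers (right crop at (600,150)) and the canister hasn't moved. Now I check where the wheel sits in the tool frame by fitting a circle to its tread.

```bash
cat > fit.py <<'E'
from h import *
import sys
from scipy.optimize import least_squares
s=monitor.sense(); R=np.array(s['ee_rot']); T=np.array(s['tcp_pos'])
for n in sys.argv[1:]:
    c=load(n); Q=(cloud(c)-T)@R   # tool frame
    m=(abs(Q[...,1])<.013)&(abs(Q[...,0])<.05)&(Q[...,2]>-.028)&(Q[...,2]<.056)
    q=Q[m]; print(n,len(q),'y',np.percentile(q[:,1],[2,50,98]).round(4) if len(q) else '')
    if len(q)<50: continue
    f=least_squares(lambda p:np.hypot(q[:,0]-p[0],q[:,2]-p[1])-.036,[0,.012],loss='soft_l1',f_scale=.001)
    r=f.fun; print(' centre tool x,z',f.x.round(4),'resid',np.median(abs(np.hypot(q[:,0]-f.x[0],q[:,2]-f.x[1])-.036)).round(4),'x range',q[:,0].min().round(3),q[:,0].max().round(3),'z',q[:,2].min().round(3),q[:,2].max().round(3))
E
python3 fit.py w2 s2
```

```text
w2 5236 y [-0.0124 -0.0002  0.0124]
 centre tool x,z [0.0006 0.012 ] resid 0.0004 x range -0.03 0.037 z -0.026 0.02
s2 615 y [-0.0111  0.0048  0.0127]
 centre tool x,z [0.0001 0.008 ] resid 0.0015 x range -0.037 0.04 z -0.028 0.042
```

>>> drive_tool(moves=[{"delta_pos": [-2, -25, 0], "turn": 0, "claw": 0.2}, {"delta_pos": [-4, -45, 0], "turn": 0, "claw": 0.2}, {"delta_pos": [-4, -50, 0], "turn": 0, "claw": 0.2}, {"delta_pos": [-5, -50, 0], "turn": 0, "claw": 0.2}, {"delta_pos": [-5, -50, 0], "turn": 0, "claw": 0.2}, {"delta_pos": [-5, -50, 0], "turn": 0, "claw": 0.2}, {"delta_pos": [-5, -50, 0], "turn": 0, "claw": 0.2}, {"delta_pos": [-5, -50, 0], "turn": 0, "claw": 0.2}, {"delta_pos": [-5, -50, 0], "turn": 0, "claw": 0.2}, {"delta_pos": [-4, -50, 0], "turn": 0.085, "claw": 0.2}, {"delta_pos": [-3, -30, 0], "turn": 0.085, "claw": 0.2}, {"delta_pos": [0, 0, 0], "turn": 0, "claw": 0.2}])

```text
time_s: 8.75
tcp_pos: [0.482, -0.2347, 0.2605]
ee_rot: [[-0.924, 0.381, -0.002], [0.381, 0.924, 0.0], [0.002, -0.001, -1.0]]
wrist_force: [-0.6, -0.9, -0.5]
gripper_width: 0.318
gripper_force: 30.0
```

```bash
cat > jig.py <<'E'
from h import *
import sys
n=sys.argv[1]; s=state(); c=cap('wrist',n)
h=cv2.cvtColor(c['color'],cv2.COLOR_RGB2HSV); m=cv2.inRange(h,(75,80,30),(100,255,255))
k,l,st,ce=cv2.connectedComponentsWithStats(m); i=1+np.argmax(st[1:,4]); print('blob',st[i],ce[i].round())
P=cloud(c); q=P[(l==i)&(P[...,2]>.018)&(P[...,2]<.027)]
r=cv2.minAreaRect((q[:,:2]*1000).astype(np.float32)); print(len(q),np.round(r[0],1),np.round(r[1],1),round(r[2],1))
E
python3 jig.py w3; python3 fit.py w3
```

```text
8.75 [0.482, -0.2347, 0.2605] [[-0.924, 0.381, -0.002], [0.381, 0.924, 0.0], [0.002, -0.001, -1.0]] w 0.31838426212294835 gf 29.96687770002609 F [-0.6, -0.9, -0.5]
blob [ 289  191   32   49 1122] [304. 210.]
578 [ 478.3 -252.8] [37.8 58.9] 67.6
w3 5174 y [-0.0124 -0.0003  0.012 ]
 centre tool x,z [0.0008 0.013 ] resid 0.0004 x range -0.029 0.037 z -0.028 0.021
```

>>> drive_tool(moves=[{"delta_pos": [-4, -18, 0], "turn": 0, "claw": 0.2}, {"delta_pos": [0, 0, 25], "turn": 0, "claw": 0.2}, {"delta_pos": [0, 0, 40], "turn": 0, "claw": 0.2}, {"delta_pos": [0, 0, 40], "turn": 0, "claw": 0.2}, {"delta_pos": [0, 0, 25], "turn": 0, "claw": 0.2}, {"delta_pos": [0, 0, 10], "turn": 0, "claw": 0.2}, {"delta_pos": [0, 0, 0], "turn": 0, "claw": 0.2}, {"delta_pos": [0, 0, 0], "turn": 0, "claw": 0.2}])

```text
time_s: 9.8
tcp_pos: [0.4818, -0.251, 0.1228]
ee_rot: [[-0.926, 0.377, 0.002], [0.377, 0.926, -0.001], [-0.003, 0.0, -1.0]]
wrist_force: [0.1, -0.2, -0.0]
gripper_width: 0.311
gripper_force: 30.0
```

```bash
python3 jig.py w4; python3 fit.py w4
```

```text
9.8 [0.4818, -0.251, 0.1228] [[-0.926, 0.377, 0.002], [0.377, 0.926, -0.001], [-0.003, 0.0, -1.0]] w 0.3112781212716947 gf 29.96667194776819 F [0.1, -0.2, -0.0]
blob [ 292  203   49   29 1041] [315. 214.]
900 [ 460.2 -245.4] [38.8 19.8] 68.1
w4 5226 y [-0.0123 -0.0001  0.0124]
 centre tool x,z [0.0007 0.0129] resid 0.0004 x range -0.029 0.037 z -0.025 0.021
```

View pics/w4.png

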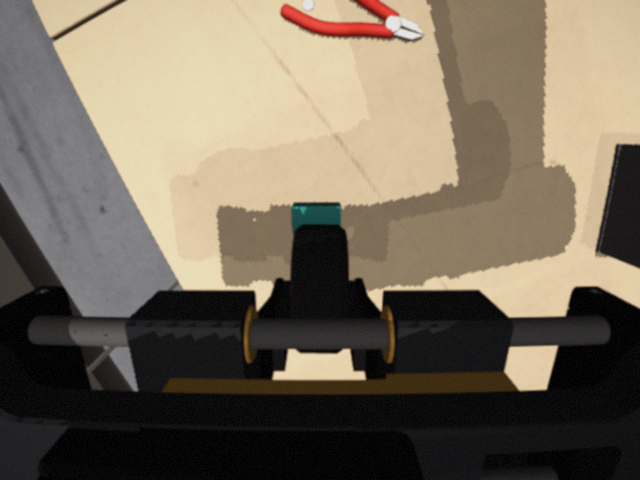

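The wrist view shows the jig's near part at (316,214), just in front of the held wheel (320,290). Both estimates of the jig centre agree, at about (478.6,-252.9). Small correction, then down.

>>> drive_tool(moves=[{"delta_pos": [1.4, -3, 0], "turn": 0, "claw": 0.2}, {"delta_pos": [0, 0, 0], "turn": 0, "claw": 0.2}, {"delta_pos": [0, 0, 16], "turn": 0, "claw": 0.2}, {"delta_pos": [0, 0, 16], "turn": 0, "claw": 0.2}, {"delta_pos": [0, 0, 12], "turn": 0, "claw": 0.2}, {"delta_pos": [0, 0, 6], "turn": 0, "claw": 0.2}, {"delta_pos": [0, 0, 0], "turn": 0, "claw": 0.2}, {"delta_pos": [0, 0, 0], "turn": 0, "claw": 0.2}])

```text
time_s: 10.85
tcp_pos: [0.4788, -0.2532, 0.0721]
ee_rot: [[-0.926, 0.377, 0.001], [0.377, 0.926, -0.0], [-0.001, 0.0, -1.0]]
wrist_force: [0.5, -0.1, 0.7]
gripper_width: 0.313
gripper_force: 30.0
```

>>> drive_tool(moves=[{"delta_pos": [-0.5, 0, 1.5], "turn": 0, "claw": 0.2}, {"delta_pos": [0, 0, 1.5], "turn": 0, "claw": 0.2}, {"delta_pos": [0, 0, 0], "turn": 0, "claw": 0.2}, {"delta_pos": [0, 0, 0], "turn": 0, "claw": 0.2}])

```text
time_s: 11.35
tcp_pos: [0.4789, -0.2533, 0.0686]
ee_rot: [[-0.926, 0.378, -0.0], [0.378, 0.926, -0.0], [-0.0, -0.0, -1.0]]
wrist_force: [-0.4, 0.1, -0.6]
gripper_width: 0.315
gripper_force: 30.0
```

>>> drive_tool(moves=[{"delta_pos": [0, 0, 1.2], "turn": 0, "claw": 0.2}, {"delta_pos": [0, 0, 0], "turn": 0, "claw": 0.2}, {"delta_pos": [0, 0, 0], "turn": 0, "claw": 0.2}])

```text
time_s: 11.72
tcp_pos: [0.479, -0.2533, 0.0675]
ee_rot: [[-0.926, 0.378, 0.0], [0.378, 0.926, -0.0], [-0.0, 0.0, -1.0]]
wrist_force: [0.6, 0.4, -0.0]
gripper_width: 0.315
gripper_force: 30.0
```

>>> drive_tool(moves=[{"delta_pos": [0, 0, 0.6], "turn": 0, "claw": 0.2}, {"delta_pos": [0, 0, 0], "turn": 0, "claw": 0.2}, {"delta_pos": [0, 0, 0], "turn": 0, "claw": 0.2}])

```text
time_s: 12.1
tcp_pos: [0.4793, -0.2534, 0.0672]
ee_rot: [[-0.926, 0.377, 0.001], [0.377, 0.926, -0.0], [-0.001, -0.0, -1.0]]
wrist_force: [0.3, 0.2, 4.2]
gripper_width: 0.316
gripper_force: 30.0
```

Contact at the expected height: 4 N vertical with no side force, so it's centred. Now a gentle release.

>>> drive_tool(moves=[{"delta_pos": [0, 0, 0], "turn": 0, "claw": 0.33}, {"delta_pos": [0, 0, 0], "turn": 0, "claw": 0.35}, {"delta_pos": [0, 0, 0], "turn": 0, "claw": 0.4}, {"delta_pos": [0, 0, 0], "turn": 0, "claw": 0.5}, {"delta_pos": [0, 0, 0], "turn": 0, "claw": 0.6}, {"delta_pos": [0, 0, 0], "turn": 0, "claw": 0.6}, {"delta_pos": [0, 0, 0], "turn": 0, "claw": 0.6}])

```text
time_s: 12.98
tcp_pos: [0.4789, -0.2532, 0.0668]
ee_rot: [[-0.926, 0.378, 0.0], [0.378, 0.926, 0.0], [-0.0, 0.0, -1.0]]
wrist_force: [0.1, -0.1, -0.8]
gripper_width: 0.595
gripper_force: 0.0
```

```bash
python3 - <<'E'
from h import *
state(); c=cap('wrist','w5')
E
python3 fit.py w5
```

```text
12.975 [0.4789, -0.2532, 0.0668] [[-0.926, 0.378, 0.0], [0.378, 0.926, 0.0], [-0.0, 0.0, -1.0]] w 0.5951256063492167 gf 0.0 F [0.1, -0.1, -0.8]
w5 4966 y [-0.0125 -0.0015  0.0101]
 centre tool x,z [-0.0013  0.0129] resid 0.0005 x range -0.031 0.035 z -0.025 0.056
```

The wheel stands by itself and settled sideways by about 2 mm. Retreating straight up.

>>> drive_tool(moves=[{"delta_pos": [0, 0, -8], "turn": 0, "claw": 0.6}, {"delta_pos": [0, 0, -15], "turn": 0, "claw": 0.6}, {"delta_pos": [0, 0, -20], "turn": 0, "claw": 0.6}, {"delta_pos": [0, 0, -30], "turn": 0, "claw": 0.6}, {"delta_pos": [0, 0, -40], "turn": 0, "claw": 0.6}, {"delta_pos": [0, 0, -40], "turn": 0, "claw": 0.6}, {"delta_pos": [40, 0, -20], "turn": 0, "claw": 0.6}, {"delta_pos": [40, 0, 0], "turn": 0, "claw": 0.6}, {"delta_pos": [0, 0, 0], "turn": 0, "claw": 0.6}])

```text
time_s: 14.15
tcp_pos: [0.4028, -0.2224, 0.2417]
ee_rot: [[-0.926, 0.377, 0.003], [0.377, 0.926, -0.0], [-0.003, 0.001, -1.0]]
wrist_force: [-0.3, -0.4, -1.4]
gripper_width: 0.595
gripper_force: 0.0
```

```bash
python3 - <<'E'
from h import *
state(); a=cap('scene','s6')['color'][:,:,::-1]; b=cap('wrist','w6')['color'][:,:,::-1]
o=np.hstack([cv2.resize(a[150:350,180:480],(400,267)),cv2.resize(b,(400,300))[:267]]); cv2.imwrite('pics/v6.png',o)
P=cloud(load('w6')); d=(P[...,:2]-np.array([.4787,-.2529])); t=np.radians(67.8); xv=np.array([np.cos(t),np.sin(t)]); yv=np.array([-xv[1],xv[0]])
X=d@xv;Y=d@yv; 
m=(abs(X)<.05)&(abs(Y)<.05)&(P[...,2]>.05)&(P[...,2]<.11); print('wheel along axle',np.percentile(X[m],[2,50,98]).round(4),'ztop',np.percentile(P[m][:,2],99))
m=m&(abs(X)<.013)
from scipy.optimize import least_squares
q=np.c_[Y[m],P[m][:,2]]; f=least_squares(lambda p:np.hypot(q[:,0]-p[0],q[:,1]-p[1])-.036,[0,.055],loss='soft_l1',f_scale=.001); print('centre jig y,z',f.x)
m=(P[...,2]>.018)&(P[...,2]<.027)&(abs(X)<.03)&(abs(Y)<.04); print('jig',np.percentile(X[m],[1,99]),np.percentile(Y[m],[1,99]),m.sum())
E

```

```text
14.15 [0.4028, -0.2224, 0.2417] [[-0.926, 0.377, 0.003], [0.377, 0.926, -0.0], [-0.003, 0.001, -1.0]] w 0.5952547550999967 gf 0.0 F [-0.3, -0.4, -1.4]
wheel along axle [-0.0178 -0.0038  0.0094] ztop 0.09137561238397587
centre jig y,z [-0.00194942  0.05418428]
jig [-0.02010235  0.01965833] [-0.02996729  0.03002911] 306
```

View pics/v6.png

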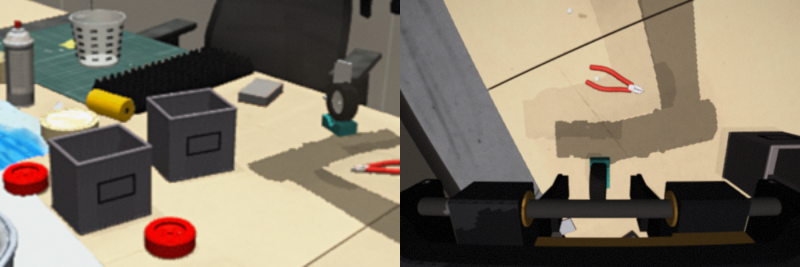

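```bash
cat > chk.py <<'E'
from h import *
import sys
t=np.radians(67.8); xv=np.array([np.cos(t),np.sin(t)]); yv=np.array([-xv[1],xv[0]])
for n in sys.argv[1:]:
    P=cloud(load(n)); d=P[...,:2]-np.array([.4787,-.2529]); X=d@xv;Y=d@yv;Z=P[...,2]
    near=(abs(X)<.05)&(abs(Y)<.05)
    for lo,hi in [(.017,.028),(.05,.06),(.06,.07),(.07,.08),(.08,.088),(.088,.097)]:
        m=near&(Z>lo)&(Z<hi)
        if m.sum()>8: print(n,lo,m.sum(),'X',(1e3*np.percentile(X[m],[2,50,98])).round(1),'Y',(1e3*np.percentile(Y[m],[2,50,98])).round(1))
E
python3 -c "
from h import *
cap('top','t6')"; python3 chk.py w6 t6 s6
```

```text
w6 0.017 330 X [-20.1  12.9  19.6] Y [-29.1  24.5  29.9]
w6 0.05 88 X [-16.1  -1.7  11.1] Y [-24.2  33.8  34.4]
w6 0.06 168 X [-16.9  -2.2  10.9] Y [-27.5  31.6  33.8]
w6 0.07 264 X [-17.6  -4.8   8.9] Y [21.2 26.5 30.6]
w6 0.08 514 X [-18.5  -5.9   8.9] Y [-18.6  13.9  23.2]
w6 0.088 497 X [-15.5  -3.7   7.8] Y [-14.4  -0.7  11.9]
t6 0.017 80 X [10.4 16.3 21.7] Y [-33.8 -20.8  11.5]
t6 0.05 23 X [ 3.7  9.3 11.3] Y [-39.6 -27.7  -3. ]
t6 0.06 25 X [-11.5   7.7  10.7] Y [-40.7 -37.8 -28.6]
t6 0.07 68 X [-18.3   2.2  10.1] Y [-38.2 -31.3  17.1]
t6 0.08 209 X [-18.5  -2.    9.7] Y [-31.1  -4.8  19.6]
t6 0.088 214 X [-17.5  -4.4   8.6] Y [-21.   -4.7  11.9]
s6 0.017 131 X [-18.3  10.1  22.3] Y [-26.4  19.7  34.3]
s6 0.05 98 X [-13.2   5.1  13.7] Y [-29.9   8.   37.4]
s6 0.06 102 X [-16.4   5.8  13.4] Y [-30.1  17.4  36.2]
s6 0.07 82 X [-16.4   6.1  13. ] Y [-28.1  24.5  34.6]
s6 0.08 78 X [-13.9   5.4  13.3] Y [-22.   14.8  27.2]
s6 0.088 51 X [-14.4   1.5  11.1] Y [-14.1   5.1  17.1]
```

The wheel seems to lean a little and sits off by a few mm along the axle. I'll fit its lean and yaw from the tread.

```bash
cat > lean.py <<'E'
from h import *
import sys
t=np.radians(67.8); xv=np.array([np.cos(t),np.sin(t)]); yv=np.array([-xv[1],xv[0]])
for n in sys.argv[1:]:
    P=cloud(load(n)); d=P[...,:2]-np.array([.4787,-.2529]); X=d@xv*1e3;Y=d@yv*1e3;Z=P[...,2]*1e3
    rows=[]
    for v in range(480):
        m=(abs(X[v])<35)&(abs(Y[v])<42)&(Z[v]>48)&(Z[v]<98)
        if m.sum()>=12:
            a=np.where(m)[0]; k=(X[v,a[0]]+X[v,a[-1]])/2; rows.append((k,abs(X[v,a[0]]-X[v,a[-1]]),np.median(Y[v,m]),np.median(Z[v,m])))
    r=np.array(rows); r=r[abs(r[:,1]-27)<3]
    A=np.c_[np.ones(len(r)),r[:,2],r[:,3]-55]; s=np.linalg.lstsq(A,r[:,0],rcond=None)[0]
    print(n,len(r),'X at centre %.1f mm, yaw %.1f deg, lean %.1f deg'%(s[0],*np.degrees(np.arctan(s[1:]))),'rms',np.std(r[:,0]-A@s).round(2)); print(r[::max(1,len(r)//7)].round(1).tolist())
E
python3 lean.py w6
```

```text
w6 57 X at centre -0.6 mm, yaw -2.5 deg, lean -6.2 deg rms 0.33
[[-2.8, 24.9, 34.1, 55.3], [-3.3, 27.0, 30.4, 70.4], [-3.7, 27.8, 24.4, 78.2], [-4.8, 27.3, 17.9, 84.1], [-4.8, 27.2, 10.5, 87.7], [-4.8, 27.2, 2.3, 89.7], [-3.8, 29.6, -7.1, 89.4], [-3.5, 29.0, -18.4, 86.1]]
```

```bash
python3 - <<'E'
from h import *
a=load('s6')['color'][:,:,::-1]; b=load('w6')['color'][:,:,::-1]
a=a[190:260,395:475]; b=b[240:330,270:370]
o=np.hstack([cv2.resize(a,(400,350),interpolation=cv2.INTER_CUBIC),cv2.resize(b,(390,350),interpolation=cv2.INTER_CUBIC)])
o=np.clip(o.astype(float)*1.8,0,255).astype(np.uint8); cv2.imwrite('pics/v7.png',o)
E
```

```text
(no output)
```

View pics/v7.png

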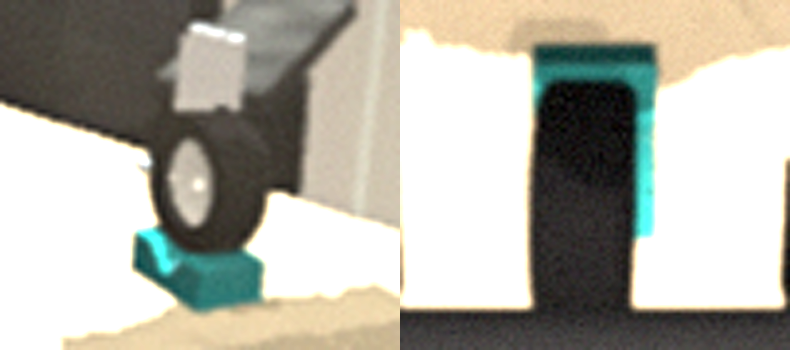

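The enlarged view shows the wheel standing in the V but sitting about 3 mm to one side along the axle (wheel 532–635 px against jig 532–655 px) and leaning slightly. I'll mend it by going back down, pinching to square and centre it, reseating and releasing more gently.

>>> drive_tool(moves=[{"delta_pos": [-40, 0, 0], "turn": 0, "claw": 0.6}, {"delta_pos": [-40, 0, 0], "turn": 0, "claw": 0.6}, {"delta_pos": [-2, 0, 0], "turn": 0, "claw": 0.6}, {"delta_pos": [0, 0, 40], "turn": 0, "claw": 0.6}, {"delta_pos": [0, 0, 40], "turn": 0, "claw": 0.6}, {"delta_pos": [0, 0, 30], "turn": 0, "claw": 0.6}, {"delta_pos": [0, 0, 0], "turn": 0, "claw": 0.6}, {"delta_pos": [0, 0, 0], "turn": 0, "claw": 0.6}])

```text
time_s: 15.3
tcp_pos: [0.4817, -0.2544, 0.131]
ee_rot: [[-0.926, 0.377, 0.002], [0.377, 0.926, -0.001], [-0.002, -0.0, -1.0]]
wrist_force: [0.3, 0.5, 0.7]
gripper_width: 0.597
gripper_force: 0.0
```

>>> drive_tool(moves=[{"delta_pos": [2, 0.3, 0], "turn": 0, "claw": 0.6}, {"delta_pos": [0, 0, 25], "turn": 0, "claw": 0.6}, {"delta_pos": [0, 0, 20], "turn": 0, "claw": 0.6}, {"delta_pos": [0, 0, 16], "turn": 0, "claw": 0.6}, {"delta_pos": [0, 0, 3], "turn": 0, "claw": 0.6}, {"delta_pos": [0, 0, 0], "turn": 0, "claw": 0.6}, {"delta_pos": [0, 0, 0], "turn": 0, "claw": 0.5}, {"delta_pos": [0, 0, 0], "turn": 0, "claw": 0.44}, {"delta_pos": [0, 0, 0], "turn": 0, "claw": 0.4}, {"delta_pos": [0, 0, 0], "turn": 0, "claw": 0.36}, {"delta_pos": [0, 0, 0], "turn": 0, "claw": 0.33}, {"delta_pos": [0, 0, 0], "turn": 0, "claw": 0.33}])

```text
time_s: 16.8
tcp_pos: [0.4789, -0.253, 0.0657]
ee_rot: [[-0.926, 0.378, -0.0], [0.378, 0.926, 0.0], [0.0, -0.0, -1.0]]
wrist_force: [0.2, 0.4, -0.2]
gripper_width: 0.334
gripper_force: 0.0
```

```bash
python3 -c "
from h import *
state(); cap('wrist','w8')"; python3 lean.py w8 w4; python3 fit.py w8
```

```text
16.8 [0.4789, -0.253, 0.0657] [[-0.926, 0.378, -0.0], [0.378, 0.926, 0.0], [0.0, -0.0, -1.0]] w 0.33446697262404096 gf 0.010785721501527235 F [0.2, 0.4, -0.2]
w8 52 X at centre -0.4 mm, yaw -0.7 deg, lean -1.6 deg rms 0.15
[[-0.7, 24.6, 34.7, 57.8], [-1.1, 27.1, 33.0, 65.5], [-1.1, 27.2, 30.9, 70.8], [-1.3, 27.1, 28.5, 74.6], [-1.3, 27.8, 26.1, 77.9], [-1.2, 27.2, 23.5, 80.4], [-1.5, 27.4, 20.8, 82.6], [-0.7, 26.4, -20.1, 84.6]]
w8 5467 y [-0.0124 -0.0001  0.0121]
 centre tool x,z [-0.0006  0.0117] resid 0.0005 x range -0.03 0.036 z -0.026 0.056Traceback (most recent call last):
  File "lean.py", line 11, in <module>
    r=np.array(rows); r=r[abs(r[:,1]-27)<3]
                              ~^^^^^
IndexError: too many indices for array: array is 1-dimensional, but 2 were indexed
```

>>> drive_tool(moves=[{"delta_pos": [0, 0, 0], "turn": 0, "claw": 0.25}, {"delta_pos": [0, 0, 0], "turn": 0, "claw": 0.25}, {"delta_pos": [0, 0, 0], "turn": 0, "claw": 0.25}, {"delta_pos": [0, 0, 0], "turn": 0, "claw": 0.25}])

```text
time_s: 17.35
tcp_pos: [0.4789, -0.253, 0.0657]
ee_rot: [[-0.926, 0.378, -0.0], [0.378, 0.926, 0.0], [0.0, 0.0, -1.0]]
wrist_force: [-0.2, 0.7, -0.2]
gripper_width: 0.314
gripper_force: 30.0
```

```bash
python3 -c "
from h import *
state(); cap('wrist','w9')"; python3 lean.py w9; python3 fit.py w9
```

```text
17.35 [0.4789, -0.253, 0.0657] [[-0.926, 0.378, -0.0], [0.378, 0.926, 0.0], [0.0, 0.0, -1.0]] w 0.31406950420981444 gf 29.999369818795287 F [-0.2, 0.7, -0.2]
w9 59 X at centre -0.5 mm, yaw -0.2 deg, lean -0.5 deg rms 0.14
[[-0.4, 25.3, 34.9, 58.3], [-0.8, 27.5, 32.9, 66.8], [-0.8, 27.4, 30.2, 71.9], [-1.1, 27.4, 27.4, 76.0], [-0.8, 27.4, 24.7, 79.7], [-0.7, 27.1, 21.7, 82.2], [-0.8, 29.2, 4.4, 89.8], [-0.4, 27.0, -19.1, 85.2]]
w9 5483 y [-0.0124 -0.0001  0.0124]
 centre tool x,z [-0.0005  0.0117] resid 0.0004 x range -0.029 0.036 z -0.026 0.056
```

Squared up: lean about 0, X −0.5 mm, seated. Releasing in small steps.

>>> drive_tool(moves=[{"delta_pos": [0, 0, 0], "turn": 0, "claw": 0.318}, {"delta_pos": [0, 0, 0], "turn": 0, "claw": 0.32}, {"delta_pos": [0, 0, 0], "turn": 0, "claw": 0.325}, {"delta_pos": [0, 0, 0], "turn": 0, "claw": 0.33}, {"delta_pos": [0, 0, 0], "turn": 0, "claw": 0.335}, {"delta_pos": [0, 0, 0], "turn": 0, "claw": 0.345}, {"delta_pos": [0, 0, 0], "turn": 0, "claw": 0.36}, {"delta_pos": [0, 0, 0], "turn": 0, "claw": 0.38}, {"delta_pos": [0, 0, 0], "turn": 0, "claw": 0.4}, {"delta_pos": [0, 0, 0], "turn": 0, "claw": 0.4}])

```text
time_s: 18.65
tcp_pos: [0.479, -0.253, 0.0657]
ee_rot: [[-0.926, 0.378, -0.0], [0.378, 0.926, 0.0], [0.0, 0.0, -1.0]]
wrist_force: [-0.5, -0.2, -0.4]
gripper_width: 0.393
gripper_force: 0.0
```

```bash
python3 -c "
from h import *
state(); cap('wrist','w10')"; python3 lean.py w10; python3 fit.py w10
```

```text
18.65 [0.479, -0.253, 0.0657] [[-0.926, 0.378, -0.0], [0.378, 0.926, 0.0], [0.0, 0.0, -1.0]] w 0.39256903085736006 gf 0.004597350711321724 F [-0.5, -0.2, -0.4]
w10 51 X at centre -0.9 mm, yaw -1.3 deg, lean -5.0 deg rms 0.13
[[-2.2, 26.7, 33.9, 58.7], [-2.6, 27.0, 32.1, 66.0], [-3.1, 27.2, 29.9, 71.0], [-3.3, 27.2, 27.6, 75.0], [-3.5, 27.3, 25.1, 78.0], [-3.7, 27.4, 22.5, 80.5], [-3.7, 27.2, 19.8, 82.8], [-2.9, 25.6, -21.9, 83.7]]
w10 5065 y [-0.0125 -0.0015  0.01  ]
 centre tool x,z [-0.0012  0.0118] resid 0.0005 x range -0.031 0.035 z -0.026 0.056
```

It leans again as the fingers open, so I need to know why. I'll check the jig's own shape (groove centre, level, yaw) in the unobstructed views, and the wheel's profile.

```bash
python3 - <<'E'
from h import *
t=np.radians(67.8); xv=np.array([np.cos(t),np.sin(t)]); yv=np.array([-xv[1],xv[0]])
for n,c0 in [('w3',(.4787,-.2529)),('top0',(.4820,-.2536))]:
    P=cloud(load(n)); d=P[...,:2]-np.array(c0); X=d@xv*1e3;Y=d@yv*1e3;Z=P[...,2]*1e3
    b=(abs(X)<19)&(abs(Y)<32)&(Z>3)
    print(n,'profile over Y', [(y,round(float(np.median(Z[b&(abs(Y-y)<1.5)])),1),int((b&(abs(Y-y)<1.5)).sum())) for y in range(-30,31,3)])
    # groove floor line: lowest points per X band
    for x in range(-16,17,8):
        m=b&(abs(X-x)<4)&(abs(Y)<14)&(Z<17)
        if m.sum()>5: w=18-Z[m]; print('  X',x,'groove Y centroid',round(float((Y[m]*w).sum()/w.sum()),1),'zmin',round(float(Z[m].min()),1),m.sum())
    m=b&(abs(Y)>16)&(abs(Y)<28)&(Z>17)&(Z<28); A=np.c_[np.ones(m.sum()),X[m],Y[m]]; s=np.linalg.lstsq(A,Z[m],rcond=None)[0]; print('  top plane z %.1f slopes deg X %.1f Y %.1f'%(s[0],*np.degrees(s[1:])))
E
python3 - <<'E'
E
```

```text
w3 profile over Y [(-30, 21.2, 6), (-27, 20.7, 6), (-24, 21.7, 8), (-21, 272.4, 47), (-18, 275.3, 68), (-15, 21.7, 24), (-12, 18.4, 28), (-9, 15.2, 90), (-6, 12.9, 123), (-3, 308.0, 190), (0, 308.7, 197), (3, 309.1, 187), (6, 283.9, 328), (9, 283.5, 364), (12, 283.1, 385), (15, 283.0, 1260), (18, 281.1, 385), (21, 279.8, 417), (24, 278.2, 391), (27, 359.6, 4744), (30, 372.5, 16892)]
  X -16 groove Y centroid -1.2 zmin 6.2 90
  X -8 groove Y centroid -1.1 zmin 5.4 94
  X 0 groove Y centroid -1.3 zmin 5.6 104
  X 8 groove Y centroid -0.9 zmin 5.0 99
  X 16 groove Y centroid -1.1 zmin 6.3 93
  top plane z 21.4 slopes deg X -0.1 Y 0.2
top0 profile over Y [(-30, 23.0, 23), (-27, 22.6, 30), (-24, 22.1, 30), (-21, 22.7, 28), (-18, 22.2, 29), (-15, 22.1, 29), (-12, 19.1, 31), (-9, 15.4, 32), (-6, 13.2, 30), (-3, 9.2, 32), (0, 9.0, 27), (3, 10.8, 25), (6, 14.6, 24), (9, 17.3, 27), (12, 21.4, 25), (15, 22.8, 31), (18, 22.7, 28), (21, 22.6, 32), (24, 22.7, 27), (27, 22.1, 29), (30, 20.3, 34)]
  X -16 groove Y centroid -1.4 zmin 3.2 35
  X -8 groove Y centroid -1.8 zmin 6.9 35
  X 0 groove Y centroid -1.8 zmin 6.4 39
  X 8 groove Y centroid -1.1 zmin 5.0 35
  X 16 groove Y centroid -0.3 zmin 5.6 35
  top plane z 22.4 slopes deg X -0.1 Y 0.3
```

The groove centre sits at Y≈−1.2 mm, so I was holding the wheel 1 to 2 mm off the V's bottom and it rolled off one edge on release. I'll regrip, lift 2 mm, shift −0.8 mm in tool x, reseat and release.

>>> drive_tool(moves=[{"delta_pos": [0, 0, 0], "turn": 0, "claw": 0.34}, {"delta_pos": [0, 0, 0], "turn": 0, "claw": 0.25}, {"delta_pos": [0, 0, 0], "turn": 0, "claw": 0.25}, {"delta_pos": [0, 0, 0], "turn": 0, "claw": 0.25}, {"delta_pos": [0, 0, -3], "turn": 0, "claw": 0.25}, {"delta_pos": [-0.8, 0.3, 0], "turn": 0, "claw": 0.25}, {"delta_pos": [0, 0, 0], "turn": 0, "claw": 0.25}, {"delta_pos": [0, 0, 0], "turn": 0, "claw": 0.25}])

```text
time_s: 19.7
tcp_pos: [0.4798, -0.253, 0.0687]
ee_rot: [[-0.926, 0.378, -0.0], [0.378, 0.926, 0.0], [0.0, -0.0, -1.0]]
wrist_force: [0.2, 0.6, -1.1]
gripper_width: 0.319
gripper_force: 30.0
```

>>> drive_tool(moves=[{"delta_pos": [0, 0, 1.5], "turn": 0, "claw": 0.25}, {"delta_pos": [0, 0, 1], "turn": 0, "claw": 0.25}, {"delta_pos": [0, 0, 0], "turn": 0, "claw": 0.25}, {"delta_pos": [0, 0, 0], "turn": 0, "claw": 0.25}])

```text
time_s: 20.2
tcp_pos: [0.4798, -0.253, 0.0662]
ee_rot: [[-0.926, 0.378, -0.0], [0.378, 0.926, 0.0], [0.0, -0.0, -1.0]]
wrist_force: [0.6, -0.3, 0.6]
gripper_width: 0.318
gripper_force: 30.0
```

```bash
python3 -c "
from h import *
state(); cap('wrist','w11')"; python3 lean.py w11; python3 fit.py w11
```

```text
20.2 [0.4798, -0.253, 0.0662] [[-0.926, 0.378, -0.0], [0.378, 0.926, 0.0], [0.0, -0.0, -1.0]] w 0.3179733659834099 gf 29.99970632109571 F [0.6, -0.3, 0.6]
w11 61 X at centre 0.1 mm, yaw -0.6 deg, lean -0.9 deg rms 0.12
[[-0.1, 25.1, 34.0, 58.6], [-0.5, 27.6, 32.1, 67.2], [-0.6, 27.5, 29.5, 72.7], [-0.7, 27.3, 26.7, 76.5], [-0.4, 27.4, 23.9, 80.1], [-0.5, 27.1, 20.9, 82.9], [-0.5, 29.2, 4.1, 90.2], [-0.5, 27.3, -19.0, 86.1]]
w11 5544 y [-0.0124 -0.0001  0.0124]
 centre tool x,z [-0.0004  0.0118] resid 0.0005 x range -0.029 0.036 z -0.026 0.056
```

>>> drive_tool(moves=[{"delta_pos": [0, 0, 0.5], "turn": 0, "claw": 0.25}, {"delta_pos": [0, 0, 0], "turn": 0, "claw": 0.25}, {"delta_pos": [0, 0, 0], "turn": 0, "claw": 0.25}])

```text
time_s: 20.62
tcp_pos: [0.4799, -0.253, 0.0659]
ee_rot: [[-0.926, 0.378, 0.0], [0.378, 0.926, -0.0], [-0.0, -0.0, -1.0]]
wrist_force: [-0.0, 0.2, 0.5]
gripper_width: 0.316
gripper_force: 30.0
```

>>> drive_tool(moves=[{"delta_pos": [0, 0, 0.4], "turn": 0, "claw": 0.25}, {"delta_pos": [0, 0, 0], "turn": 0, "claw": 0.25}, {"delta_pos": [0, 0, 0], "turn": 0, "claw": 0.25}])

```text
time_s: 21.0
tcp_pos: [0.4799, -0.2531, 0.0657]
ee_rot: [[-0.926, 0.377, 0.0], [0.377, 0.926, -0.0], [-0.0, -0.0, -1.0]]
wrist_force: [-1.6, 1.5, 4.9]
gripper_width: 0.317
gripper_force: 30.0
```

```bash
python3 - <<'E'
from h import *
s=monitor.sense(); R=np.array(s['ee_rot']); T=np.array(s['tcp_pos'])
for n in ['w11','w2']:
    if n=='w2': T=np.array([.5486,.2656,.2631]); R=np.array([[-.976,.216,.002],[.216,.976,.002],[-.002,.002,-1]])
    Q=(cloud(load(n))-T)@R*1e3
    rad=np.hypot(Q[...,0]+(.4 if n=='w11' else -.6),Q[...,2]-12); m=(rad>28)&(rad<39)&(abs(Q[...,1])<15)&(Q[...,2]<15)&(Q[...,2]>-24)&(Q[...,0]>5)
    print(n,[(y,round(float(np.median(rad[m&(abs(Q[...,1]-y)<.75)])),2),int((m&(abs(Q[...,1]-y)<.75)).sum())) for y in np.arange(-13.5,14,1.5)])
E
```

```text
w11 [(np.float64(-13.5), 34.68, 224), (np.float64(-12.0), 35.77, 232), (np.float64(-10.5), 36.61, 239), (np.float64(-9.0), 36.62, 249), (np.float64(-7.5), 36.68, 229), (np.float64(-6.0), 36.72, 242), (np.float64(-4.5), 36.75, 254), (np.float64(-3.0), 36.66, 235), (np.float64(-1.5), 36.65, 226), (np.float64(0.0), 36.84, 231), (np.float64(1.5), 36.71, 250), (np.float64(3.0), 36.71, 243), (np.float64(4.5), 36.72, 231), (np.float64(6.0), 36.71, 232), (np.float64(7.5), 36.85, 250), (np.float64(9.0), 36.73, 232), (np.float64(10.5), 35.77, 230), (np.float64(12.0), 34.78, 226), (np.float64(13.5), 34.07, 78)]
w2 [(np.float64(-13.5), 32.99, 232), (np.float64(-12.0), 34.13, 240), (np.float64(-10.5), 34.84, 257), (np.float64(-9.0), 35.05, 274), (np.float64(-7.5), 34.89, 283), (np.float64(-6.0), 35.08, 255), (np.float64(-4.5), 35.02, 257), (np.float64(-3.0), 34.97, 281), (np.float64(-1.5), 34.93, 297), (np.float64(0.0), 34.96, 255), (np.float64(1.5), 35.02, 251), (np.float64(3.0), 35.08, 256), (np.float64(4.5), 34.88, 297), (np.float64(6.0), 35.03, 263), (np.float64(7.5), 35.01, 263), (np.float64(9.0), 34.97, 257), (np.float64(10.5), 33.97, 244), (np.float64(12.0), 32.82, 234), (np.float64(13.5), 32.73, 102)]
```

The tread is flat for ±10 mm, so upright should hold. The side force (ratio 0.42, single-edge contact) says I'm now slightly too far in −x. I'll lift 2 mm, go back +1 mm, bias slightly against the axle drift, and reseat on both edges.

>>> drive_tool(moves=[{"delta_pos": [0, 0, -2.5], "turn": 0, "claw": 0.25}, {"delta_pos": [1, 0.8, 0], "turn": 0, "claw": 0.25}, {"delta_pos": [0, 0, 0], "turn": 0, "claw": 0.25}, {"delta_pos": [0, 0, 1.8], "turn": 0, "claw": 0.25}, {"delta_pos": [0, 0, 0], "turn": 0, "claw": 0.25}, {"delta_pos": [0, 0, 0], "turn": 0, "claw": 0.25}])

```text
time_s: 21.75
tcp_pos: [0.4791, -0.2519, 0.0659]
ee_rot: [[-0.926, 0.378, -0.0], [0.378, 0.926, 0.0], [0.0, -0.0, -1.0]]
wrist_force: [-0.4, -0.1, -1.3]
gripper_width: 0.319
gripper_force: 30.0
```

>>> drive_tool(moves=[{"delta_pos": [0, 0, 0.6], "turn": 0, "claw": 0.25}, {"delta_pos": [0, 0, 0], "turn": 0, "claw": 0.25}, {"delta_pos": [0, 0, 0], "turn": 0, "claw": 0.25}])

```text
time_s: 22.12
tcp_pos: [0.4793, -0.2519, 0.0656]
ee_rot: [[-0.926, 0.378, 0.0], [0.378, 0.926, -0.0], [-0.0, -0.0, -1.0]]
wrist_force: [0.6, 0.6, 1.3]
gripper_width: 0.316
gripper_force: 30.0
```

>>> drive_tool(moves=[{"delta_pos": [0, 0, 0.4], "turn": 0, "claw": 0.25}, {"delta_pos": [0, 0, 0], "turn": 0, "claw": 0.25}, {"delta_pos": [0, 0, 0], "turn": 0, "claw": 0.25}])

```text
time_s: 22.5
tcp_pos: [0.4794, -0.252, 0.0655]
ee_rot: [[-0.926, 0.377, 0.001], [0.377, 0.926, -0.0], [-0.001, -0.0, -1.0]]
wrist_force: [-0.5, -0.4, 5.4]
gripper_width: 0.316
gripper_force: 30.0
```

Balanced (5.4 N vertical, almost no side force). Easing off the preload, then opening.

>>> drive_tool(moves=[{"delta_pos": [0, 0, -0.4], "turn": 0, "claw": 0.25}, {"delta_pos": [0, 0, 0], "turn": 0, "claw": 0.25}, {"delta_pos": [0, 0, 0], "turn": 0, "claw": 0.6}, {"delta_pos": [0, 0, 0], "turn": 0, "claw": 0.6}, {"delta_pos": [0, 0, 0], "turn": 0, "claw": 0.6}, {"delta_pos": [0, 0, 0], "turn": 0, "claw": 0.6}, {"delta_pos": [0, 0, 0], "turn": 0, "claw": 0.6}, {"delta_pos": [0, 0, 0], "turn": 0, "claw": 0.6}])

```text
time_s: 23.5
tcp_pos: [0.4792, -0.2519, 0.0654]
ee_rot: [[-0.926, 0.378, 0.0], [0.378, 0.926, 0.0], [-0.0, 0.0, -1.0]]
wrist_force: [-0.3, -0.1, 0.5]
gripper_width: 0.598
gripper_force: 0.0
```

```bash
python3 -c "
from h import *
state(); cap('wrist','w12')"; python3 lean.py w12; python3 fit.py w12
```

```text
23.5 [0.4792, -0.2519, 0.0654] [[-0.926, 0.378, 0.0], [0.378, 0.926, 0.0], [-0.0, 0.0, -1.0]] w 0.5977669045566081 gf 0.0 F [-0.3, -0.1, 0.5]
w12 52 X at centre -0.2 mm, yaw -1.4 deg, lean -5.4 deg rms 0.13
[[-1.2, 24.6, 33.8, 57.5], [-2.0, 27.1, 32.2, 65.3], [-2.5, 27.2, 30.0, 70.3], [-2.6, 27.2, 27.7, 74.3], [-2.9, 27.2, 25.2, 77.6], [-3.1, 27.3, 22.7, 80.1], [-3.2, 27.6, 20.0, 82.5], [-2.2, 26.6, -20.9, 84.5]]
w12 4965 y [-0.0125 -0.0015  0.0097]
 centre tool x,z [-0.0016  0.0116] resid 0.0005 x range -0.032 0.034 z -0.026 0.056
```

It comes to the same small lean of about 5° each time, and this time it's centred (X about −0.2 to −1 mm). I'll retreat and check it stays put over time.

>>> drive_tool(moves=[{"delta_pos": [0, 0, -8], "turn": 0, "claw": 0.6}, {"delta_pos": [0, 0, -15], "turn": 0, "claw": 0.6}, {"delta_pos": [0, 0, -20], "turn": 0, "claw": 0.6}, {"delta_pos": [0, 0, -30], "turn": 0, "claw": 0.6}, {"delta_pos": [0, 0, -40], "turn": 0, "claw": 0.6}, {"delta_pos": [0, 0, -40], "turn": 0, "claw": 0.6}, {"delta_pos": [40, 0, -20], "turn": 0, "claw": 0.6}, {"delta_pos": [40, 0, 0], "turn": 0, "claw": 0.6}, {"delta_pos": [0, 0, 0], "turn": 0, "claw": 0.6}])

```text
time_s: 24.68
tcp_pos: [0.4031, -0.2211, 0.2403]
ee_rot: [[-0.926, 0.377, 0.003], [0.377, 0.926, -0.0], [-0.003, 0.001, -1.0]]
wrist_force: [0.7, 0.4, -0.0]
gripper_width: 0.602
gripper_force: 0.0
```

```bash
python3 -c "
from h import *
state(); cap('wrist','w13'); [cams.capture('wrist') for _ in range(30)]; cap('wrist','w14'); state()"; python3 lean.py w5 w6 w13 w14; python3 chk.py w13 w14
```

```text
24.675 [0.4031, -0.2211, 0.2403] [[-0.926, 0.377, 0.003], [0.377, 0.926, -0.0], [-0.003, 0.001, -1.0]] w 0.602058224781658 gf 0.0 F [0.7, 0.4, -0.0]
26.275 [0.4051, -0.2217, 0.2385] [[-0.926, 0.378, 0.0], [0.378, 0.926, 0.0], [-0.0, 0.0, -1.0]] w 0.6028624073831168 gf 0.0 F [-0.2, -0.0, 0.2]
w5 51 X at centre -1.3 mm, yaw -1.2 deg, lean -5.1 deg rms 0.14
[[-2.0, 24.9, 33.9, 57.6], [-2.9, 27.4, 32.2, 65.5], [-3.5, 27.6, 30.0, 70.5], [-3.6, 27.4, 27.6, 74.4], [-3.8, 27.4, 25.1, 77.7], [-4.0, 27.4, 22.5, 80.3], [-4.3, 28.0, 19.9, 82.8], [-3.1, 25.8, -21.9, 83.9]]
w6 57 X at centre -0.6 mm, yaw -2.5 deg, lean -6.2 deg rms 0.33
[[-2.8, 24.9, 34.1, 55.3], [-3.3, 27.0, 30.4, 70.4], [-3.7, 27.8, 24.4, 78.2], [-4.8, 27.3, 17.9, 84.1], [-4.8, 27.2, 10.5, 87.7], [-4.8, 27.2, 2.3, 89.7], [-3.8, 29.6, -7.1, 89.4], [-3.5, 29.0, -18.4, 86.1]]
w13 55 X at centre 0.9 mm, yaw -3.1 deg, lean -6.6 deg rms 0.29
[[-1.4, 24.8, 34.0, 55.0], [-1.9, 27.2, 31.0, 68.6], [-3.0, 26.5, 26.1, 76.4], [-3.5, 27.3, 20.7, 82.4], [-3.5, 27.2, 14.5, 86.2], [-3.5, 27.2, 7.8, 88.8], [-3.5, 27.3, 0.4, 90.0], [-2.5, 29.6, -7
[... 255 characters left out ...]
 [-2.4, 29.3, -8.9, 88.9]]
w13 0.017 332 X [-19.9  13.   19.7] Y [-27.8  24.3  29.9]
w13 0.05 98 X [-15.   -0.9  12.5] Y [-30.4  33.7  34.6]
w13 0.06 153 X [-15.5  -1.4  11.7] Y [25.4 31.7 33.7]
w13 0.07 263 X [-16.4  -3.4  10.3] Y [20.6 26.6 30.6]
w13 0.08 480 X [-17.1  -4.5  10.2] Y [-15.5  14.9  23.4]
w13 0.088 492 X [-15.   -2.4   9.1] Y [-13.9  -0.7  11.6]
w14 0.017 318 X [-19.8  10.4  19.5] Y [-28.2  24.9  30. ]
w14 0.05 95 X [-15.   -0.3  12.4] Y [-29.3  33.7  34.3]
w14 0.06 163 X [-16.1  -1.4  11.6] Y [24.1 31.8 34. ]
w14 0.07 269 X [-16.2  -3.4  10.2] Y [20.8 26.5 30.6]
w14 0.08 496 X [-17.   -4.4  10.1] Y [-15.6  14.8  22.9]
w14 0.088 487 X [-14.7  -2.3   9. ] Y [-13.8  -0.5  11.7]
```

The wheel is steady for the 1.6 s since the retreat, centred within about 1–2 mm and on both V edges, with the gripper clear. Handing in.

```bash
python3 -c "
from station import ticket
print(ticket.finish_job())"
```

```text
the job is handed in; nothing more can be done
None
```

I lifted the wheel from its canister and stood it in the jig's V, centred to 1–2 mm and steady for 1.6 s before hand-in, but it leans about 5°, and regripping and reseating it twice did not remove that.

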